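Twist the hopper cup home in the ferrule feeder and set its scale to 60

ROBOT

A 6-joint arm with a two-finger parallel gripper is mounted at the origin on the work surface. World frame = base frame: x ahead of the robot, y to its left, z up, the work surface at z = 0. Lengths are in mm, angles in degrees, forces in N, time in s.
With the tool pointing down it reaches from about 300 to 850 mm from the base axis. Payload 4.2 kg.
Tool frame: the origin (TCP) lies on the centre line of the jaws, within the pads' length; the fingertips stand 8 mm ahead of it and the grasp point (between the pads) lies 11 mm behind it; z points along the fingers, y is the line along which they close (so a half turn about z gives the same grasp; the last joint's range is limited). The gripper opens to 91 mm and grips with 3 to 60 N. Pads are 32 mm wide; open, the fingers measure 118 mm over their backs; the gripper's body (76 mm by 178 mm) begins 60 mm behind the grasp point.
Start: joints at [-70.818, 18.312, 89.639, -0, 72.044, -1.146], TCP at [199.76, -539.201, 221.976] pointing down, gripper open.
Joint ranges: [-177.97, 177.97], [-48.28, 115.42], [12.27, 149.76], [-77.06, 257.06], [2.81, 150.46], [-146.56, 146.56]. Speed limits (degrees/s): [147.25, 147.25, 180, 180, 180, 180].

INTERFACE

Orientations are given as [roll, pitch, yaw] about the fixed x, y, z axes, in that order (R = Rz(yaw) Ry(pitch) Rx(roll)).
In Python, from workcell import telemetry, eyes, ticket gives the robot as it stands. The module is installed in compiled form; this text tells all that it offers.
- The arm moves only by the shell command python3 -m crank 'ROWS' [OPENING] [FORCE]. ROWS is JSON, a list of rows, each an object of numbers: "dx", "dy", "dz": the shift along the world's x, y, z normalised to -1 to 1, where 1 is 80 cm; "yaw": the turn about the world's z normalised to -1 to 1, where 1 is 5 degrees. A call has 1 to 10 rows; each row shifts and turns the commanded pose from where the row before left it; what a row does not reach is not made up. A row lasts 1/8 s, in which the tool goes at most 62.5 mm and 10.7 degrees, less where a joint would pass 70% of its speed; a pose out of reach is approached as far as the arm can. A call with a number of a shift or a turn outside -1 to 1 is refused whole. A call with a gripper value outside its range is refused whole. OPENING is the opening, from 0 (shut) to 1 (fully open), set as the call begins (- or left out, the last holds). The fingers move at their own pace and stop on an object; FORCE is the grip in N (left out, the last holds). Time passes only in rows, so rows that do not move let the fingers close. It gives the time, the measured TCP pose, the force, the opening and the grip force at its end, in the units of the state.
- telemetry.state(): the state, without advancing time (a new reading comes with each control period).
- eyes.grab_frame(name): name is "side" or "top"; returns the picture (400x640x3 uint8, red, green, blue); there is no depth.
- eyes.calibration(name): a dict with "camera_matrix" (3x3 intrinsics, pixels), "world_from_camera" (4x4, takes a point from camera to world coordinates). Camera axes: x right, y down, z forward; pixel columns grow to the right and rows downward; lengths in mm; the calibration is good to about 2 mm. A picture is of the moment at which its call begins. calibration takes no time and is no camera call.
- ticket.job_done(): hands the job in; it is judged then, once.
The state is a dict: "time_s": time; "qpos": joint angles; "qvel": joint speeds; "effort": joint torques, N m; "ee_pos": TCP position; "ee_rot": TCP orientation; "force": force on the tool from outside, world axes, zero at the start; "torque": the same for the moment, N m; "gripper_width": finger opening in mm; "gripper_force": force on a finger pad.
Only numpy, scipy, OpenCV 4.12 (cv2) and the standard library are available. Lean on these libraries where they do the work, as an engineer would, in place of code of your own. Each camera call takes 0.05 s, during which the arm holds its last target. There are 200 camera calls.

TASK

Fit the upright square hopper cup into the round holder of the ferrule feeder: its neck is a snug fit, so press lightly and twist it to and fro until its flange sits fully home on the graduated ring; do not force it, the sprung holder must never be pushed more than 6 mm down. Leave it fully home with its pointer at 60 on the scale, let go, and leave the other things on the bench where they are.

Things in the scene. Friction and masses are not known exactly. Their poses are not given: they have to be found in the camera images.
- cup: Bare-metal hopper cup, 120 mm tall, standing upright, 0.25 to 0.4 kg. Origin: centre of its underside, z up. From below: round neck 48 mm across, 50 mm long (lowest 19 mm taper to 39 mm); round flange 72 mm across, 50 to 55 mm up; square open bowl 52 mm wide, 6 mm walls, 55 to 120 mm up, flat sides square to the cup's x and y (grip across either pair, above the flange).
- cup_pointer (a point): Tip of the cup's pointer, 47 mm from the cup's axis along its +x, 50 mm above its origin. The pointer is a dark tab, 12 mm wide, 5 mm thick, standing 12 mm out of the flange.
- cup_shoulder (a point): Centre of the underside of the cup's flange, 50 mm above the cup's origin; it comes level with point holder_mouth when the cup is home. For the last 18 mm before home the neck sticks at some 30 to 50 N if pressed straight; pressed while twisted about its axis (say 0.8 rad swings, 4 to 5 mm descent each) it goes down at 5 to 20 N, against a turning moment of 0.4 to 0.9 N m.
- holder_mouth (a point): Centre of the mouth of the holder's flat bare-metal graduated ring (128 mm across, hole 54 mm), 87 mm above the bench, level with 8 rest studs 1 mm proud of the ring; z up, x and y those of the feeder. In the hole, from 17 mm down, four sprung steel balls squeeze the neck with about 13 N each. They keep the cup in place; once home it still turns.
- feeder: Fixed dark steel foot that carries the holder, 235 x 150 x 15 mm; origin under the mouth's axis, on the bench. On its +x side, 92 to 152 mm from that axis, stands a grey gearbox 75 mm high, 100 mm wide, with a hub to 87 mm.
- scale_60 (a point): The 60 degree graduation, on the ring's top, 47 mm from the mouth's axis. Black ticks every 10 degrees from 0 to 180, longer ones every 30; zero is marked by a dark 10 mm high block on the ring at the feeder's -y side; degrees grow anticlockwise seen from above, so 60 is the second long tick after the block's, 30 degrees clockwise of the feeder's +x axis.
- holder (a joint): How far the sprung holder, with ring and mouth, is pushed down (m): 0 untouched, 0.009 at its stop. Spring 4 N per mm; it starts to move at about 5 N and is 6 mm down at about 29 N.
- spool: Bystander: grey flanged spool, 100 mm across, 60 mm high; origin under its centre.
- tray: Bystander: dark steel open tray 160 x 120 x 45 mm; origin under its centre.
- jar: Bystander: white jar with steel cap, 68 mm across, 100 mm high; origin under its centre.
Not all that is in view belongs to the job. Leave any orange look-alike of the cup alone.

How it is judged (in metres and radians):
On the way, in this order (a step that is already met when the one before it is completed fails the run):
1. the cup's neck is in the holder's mouth, upright (z of cup in the frame of holder_mouth below -0.01 m and horizontal distance between cup_shoulder and holder_mouth below 0.008 m), for 0.1 s.
2. the cup is fully home, its flange on the ring (z of cup_shoulder in the frame of holder_mouth below 0.003 m and horizontal distance between cup_shoulder and holder_mouth below 0.005 m), for 0.2 s.
At the end, for the whole second after the job is handed in: The cup is upright and at rest in the holder, its flange within 3 mm of the graduated ring and 5 mm of its centre, its pointer tip within 6 mm (about 7 degrees) of the 60 graduation (all of step 2 and z of cup_shoulder in the frame of holder_mouth above -0.004 m and angle between cup's own z axis and vertical below 0.06 rad and horizontal distance between cup_pointer and scale_60 below 0.006 m and linear speed of cup below 0.02 m/s); the robot touches nothing.
It fails at once if the sprung holder is pushed more than 6 mm down (the cup was forced) (value of joint holder above 0.006 m).
It fails at once if a bystander is moved more than 20 mm (distance of any of spool, tray, jar from where it was at the start of the episode above 0.02 m).
It also fails if it takes over 64 s, if anything falls off the work surface, if the arm or the gripper's body presses on something with over 40 N, if the wrist force passes 120 N, or if a joint passes its speed limit or range.

## Working session

There is one attempt and no reset: what is moved stays moved. The work goes in short steps, Python scripts to look and compute and a shell command to move; the robot and the scene stay as the last step left them, time stands still between calls to the robot, and variables do not carry over. Pictures are saved under pics/ and viewed, at most 10 in all, crops included, and the job is handed in when it is done.

```bash
mkdir -p pics
python3 - <<'E'
from workcell import telemetry, eyes
import cv2
for n in("side","top"):
    cv2.imwrite(f"pics/{n}0.png",eyes.grab_frame(n)[:,:,::-1]); c=eyes.calibration(n); print(c)
print(telemetry.state())
E
```

```text
{'camera_matrix': array([[461.4547435 ,   0.        , 326.09578952],
       [  0.        , 461.4547435 , 201.72356235],
       [  0.        ,   0.        ,   1.        ]]), 'world_from_camera': array([[-9.76303498e-01, -1.56072377e-01,  1.49909618e-01,
         3.59633756e+02],
       [-2.16262337e-01,  6.78423698e-01, -7.02119568e-01,
         1.08980763e+03],
       [ 7.87923242e-03, -7.17901595e-01, -6.96100006e-01,
         1.16365247e+03],
       [ 0.00000000e+00,  0.00000000e+00,  0.00000000e+00,
         1.00000000e+00]])}
{'camera_matrix': array([[405.36343121,   0.        , 322.05420467],
       [  0.        , 405.36343121, 203.68747512],
       [  0.        ,   0.        ,   1.        ]]), 'world_from_camera': array([[ 2.38062378e-02, -9.82227093e-01,  1.86180561e-01,
         3.68144431e+02],
       [-9.99692543e-01, -2.20974624e-02,  1.12481784e-02,
        -7.70770291e+00],
       [-6.93414763e-03, -1.86391095e-01, -9.82451158e-01,
         1.27898852e+03],
       [ 0.00000000e+00,  0.00000000e+00,  0.00000000e+00,
         1.00000000e+00]])}
{'time_s': 0.1, 'qpos': array([-7.08176389e+01,  1.83467714e+01,  8.96986851e+01, -1.09872895e-03,
        7.20448409e+01, -1.14682807e+00]), 'qvel': array([-0.03646302, -0.11994489, -0.09904305, -0.01609012, -0.02632667,
       -0.0491843 ]), 'effort': array([ 1.22750691e-03, -4.13329411e+01, -2.32509720e+01,  7.29036774e-02,
        4.21847985e-02, -5.41333395e-05]), 'ee_pos': array([ 199.6046005 , -538.7736781 ,  221.22140363]), 'ee_rot': array([-1.79909700e+02, -7.62789889e-04,  2.03295281e+01]), 'force': array([ 0.19974276, -0.37989234,  0.5390059 ]), 'torque': array([ 0.07602286,  0.0083045 , -0.00178206]), 'gripper_force': 0.0, 'gripper_width': 91.34273159044352}
```

View pics/top0.png

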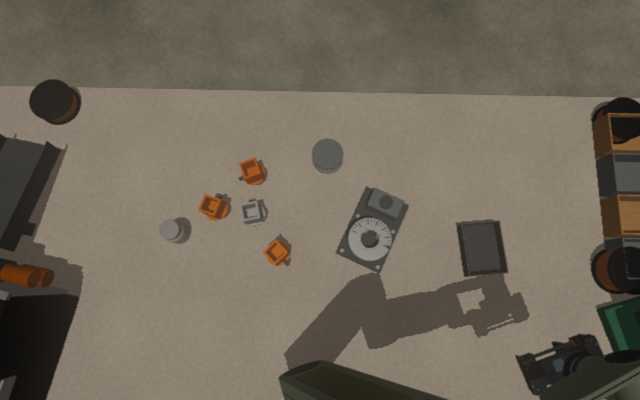

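View pics/side0.png

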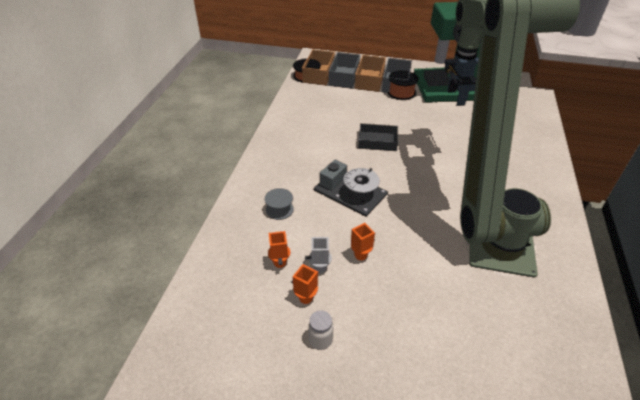

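The top view shows the cup at about (253,211) among three orange look-alikes, and the ring at about (370,239). The tray, spool and jar are clear of them. I'll enlarge the cup and the ring.

Run:
```python
import cv2,numpy as np
t=cv2.imread("pics/top0.png"); s=cv2.imread("pics/side0.png")
f=lambda im,x,y,w:cv2.resize(im[y:y+w,x:x+w],(400,400) if w!=90 else (400,400),interpolation=cv2.INTER_CUBIC)
a=f(t,225,185,56);b=f(t,325,180,100);
cv2.imwrite("pics/c1.png",np.hstack([a,b]))
```

```text
(no output)
```

View pics/c1.png

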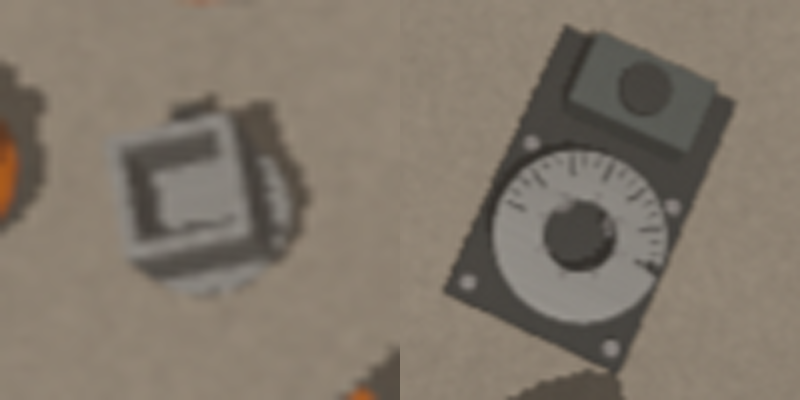

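The left crop shows the cup's rim corners at about (113,145), (235,115), (258,232) and (133,258), with the pointer tab near (195,105). On the right, the ring centre is near (580,237), the zero block near (650,268) and the gearbox hub near (643,90).

```bash
cat > h.py <<'E'
import numpy as np, cv2
from workcell import eyes
def ray(n,uv,z):
    c=eyes.calibration(n);K=c["camera_matrix"];T=c["world_from_camera"]
    d=T[:3,:3]@np.linalg.solve(K,[uv[0],uv[1],1.]);o=T[:3,3]
    return (o+d*(z-o[2])/d[2])[:2]
def proj(n,p):
    c=eyes.calibration(n);q=np.linalg.inv(c["world_from_camera"])@[*p,1];q=c["camera_matrix"]@q[:3];return q[:2]/q[2]
E
python3 - <<'E'
from h import *
A=lambda p:((p[0]+.5)/7.143-.5+225,(p[1]+.5)/7.143-.5+185)
B=lambda p:((p[0]-400+.5)/4-.5+325,(p[1]+.5)/4-.5+180)
c=np.array([ray("top",A(p),120) for p in[(113,145),(235,115),(258,232),(133,258)]])
print("rim",c.round(1),c.mean(0),[np.linalg.norm(c[i]-c[i-1]) for i in range(4)],[np.degrees(np.arctan2(*(c[i]-c[i-1])[::-1])) for i in range(4)])
print("ptr",ray("top",A((195,105)),53))
t=cv2.imread("pics/top0.png");g=cv2.cvtColor(t,cv2.COLOR_BGR2GRAY)
m=np.zeros_like(g);hsv=cv2.cvtColor(t,cv2.COLOR_BGR2HSV);m[200:270,335:405]=((g>110)&(hsv[...,1]<25))[200:270,335:405]*255
cs,_=cv2.findContours(m,0,1);k=cv2.convexHull(max(cs,key=cv2.contourArea))
w=np.array([ray("top",p[0],86) for p in k]).astype(np.float32);print("ring",cv2.minEnclosingCircle(w),cv2.fitEllipse(w))
hub=ray("top",B((643,90)),87);blk=ray("top",B((650,268)),91)
f=[ray("top",B(p),15) for p in[(567,27),(735,100),(616,373),(445,292)]]
print("hub",hub,"blk",blk,"foot",np.round(f,1),np.mean(f,0))
for i in range(4):d=f[i]-f[i-1];print(np.linalg.norm(d),np.degrees(np.arctan2(d[1],d[0])))
# side view ring + cup rough
s=cv2.imread("pics/side0.png")
cv2.imwrite("pics/s1.png",np.hstack([cv2.resize(s[225:281,292:348],(400,400),interpolation=2),cv2.resize(s[145:225,310:390],(400,400),interpolation=2)]))
E
```

```text
rim [[578.9 243.3]
 [592.5 194.2]
 [544.4 182.2]
 [532.6 232.3]] [562.12013792 213.00821784] [np.float64(47.572540583696956), np.float64(50.96686492629093), np.float64(49.53624352626949), np.float64(51.450500651781915)] [np.float64(13.321848047134477), np.float64(-74.55311819738596), np.float64(-166.07826270807297), np.float64(103.24264864474081)]
ptr [609.48532524 223.38269379]
ring ((492.54638671875, -136.22328186035156), 63.34918212890625) ((493.0416259765625, -136.2030487060547), (125.08020782470703, 126.06967163085938), 26.3370418548584)
hub [ 603.05172688 -183.35711822] blk [ 469.92856959 -187.17479852] foot [[ 667.2 -133.6]
 [ 610.8 -266.7]
 [ 395.4 -172.1]
 [ 454.2  -39.8]] [ 531.880771   -153.03202805]
232.75288395168886 -23.763723913667054
144.5642796623736 -112.95599068236895
235.29977804892715 156.29718724921497
144.80095557466188 66.03494302746859
```

View pics/s1.png

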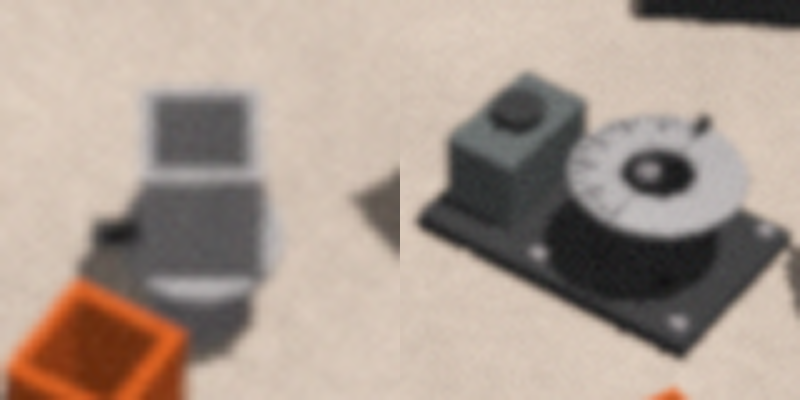

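Side view: rim corners at (145,90), (262,90), (265,180) and (140,178) in the left crop, with the pointer at (105,232). In the right crop the ring centre is near (658,177), the zero block at (703,125). I'll check these against the top view, and get the neighbour distances.

Run:
```python
from h import *
A=lambda p:((p[0]+.5)/7.143-.5+292,(p[1]+.5)/7.143-.5+225)
c=np.array([ray("side",A(p),120) for p in[(145,90),(262,90),(265,180),(140,178)]])
print("rim",c.round(1),c.mean(0));print("ptr",ray("side",A((97,232)),53))
t=cv2.imread("pics/side0.png");g=cv2.cvtColor(t,cv2.COLOR_BGR2GRAY);hsv=cv2.cvtColor(t,cv2.COLOR_BGR2HSV)
m=np.zeros_like(g);R=(slice(164,196),slice(340,382));m[R]=(g>105)[R]*255
cs,_=cv2.findContours(m,0,1);k=cv2.convexHull(max(cs,key=cv2.contourArea))
w=np.array([ray("side",p[0],86) for p in k]).astype(np.float32);print("ring",cv2.minEnclosingCircle(w),cv2.fitEllipse(w))
B=lambda p:((p[0]-400+.5)/5-.5+310,(p[1]+.5)/5-.5+145)
e=np.array([B(p) for p in[(568,172),(748,180),(650,115),(665,237)]]);print([ray("side",p,86) for p in e])
t=cv2.imread("pics/top0.png");hsv=cv2.cvtColor(t,cv2.COLOR_BGR2HSV);m=cv2.inRange(hsv,(0,150,60),(20,255,255))
for q in cv2.findContours(m,0,1)[0]:
    if cv2.contourArea(q)>150:
        (x,y),_=cv2.minEnclosingCircle(q); print("orange",ray("top",(x,y),90),cv2.contourArea(q))
```

```text
rim [[593.  196.3]
 [544.9 185.4]
 [533.2 233.2]
 [583.5 243.6]] [563.66508089 214.60346468]
ptr [608.74134819 222.66040474]
ring ((498.4517517089844, -162.3224334716797), 95.4235610961914) ((496.6749572753906, -171.48443603515625), (169.5113525390625, 204.09674072265625), 20.39618492126465)
[array([ 557.73205094, -123.41657827]), array([ 432.36500318, -143.60666192]), array([ 511.55182898, -198.44459409]), array([479.9616399 , -72.06988542])]
orange [366.14687144 866.60928121] 735.5
orange [ 414.9351946  -832.28725342] 293.0
orange [443.59591438 136.56110225] 401.5
orange [578.82305032 331.7661953 ] 467.0
orange [689.58537065 223.96202672] 443.5
```

Cup is at about (563,214) with yaw about 13°, and the ring at about (494,-135.5) with feeder yaw about -23.8°; both views agree. Gripping at tool yaw 103° keeps the wrist mid-range.

```bash
python3 -m crank '[{"dx":0.0267,"dy":0.0553,"yaw":0.973},{"dx":0.0267,"dy":0.0553,"yaw":0.973},{"dx":0.0267,"dy":0.0553,"yaw":0.973},{"dx":0.0267,"dy":0.0553,"yaw":0.973},{"dx":0.0267,"dy":0.0553,"yaw":0.973},{"dx":0.0267,"dy":0.0553,"yaw":0.973},{"dx":0.0267,"dy":0.0553,"yaw":0.973},{"dx":0.0267,"dy":0.0553,"yaw":0.973},{"dx":0.0267,"dy":0.0553,"yaw":0.973},{"dx":0.0267,"dy":0.0553,"yaw":0.973}]' 0.75 60
python3 -m crank '[{"dx":0.0267,"dy":0.0553,"yaw":0.973},{"dx":0.0267,"dy":0.0553,"yaw":0.973},{"dx":0.0267,"dy":0.0553,"yaw":0.973},{"dx":0.0267,"dy":0.0553,"yaw":0.973},{"dx":0.0267,"dy":0.0553,"yaw":0.973},{"dx":0.0267,"dy":0.0553,"yaw":0.973},{"dx":0.0267,"dy":0.0553,"yaw":0.973},{},{}]'
```

```text
validation failed for argument at $[0]...
validation failed for argument at $[0]...
```

```bash
python3 -m crank '[{"dx":0.0267,"dy":0.0553,"dz":0,"yaw":0.973},{"dx":0.0267,"dy":0.0553,"dz":0,"yaw":0.973},{"dx":0.0267,"dy":0.0553,"dz":0,"yaw":0.973},{"dx":0.0267,"dy":0.0553,"dz":0,"yaw":0.973},{"dx":0.0267,"dy":0.0553,"dz":0,"yaw":0.973},{"dx":0.0267,"dy":0.0553,"dz":0,"yaw":0.973},{"dx":0.0267,"dy":0.0553,"dz":0,"yaw":0.973},{"dx":0.0267,"dy":0.0553,"dz":0,"yaw":0.973},{"dx":0.0267,"dy":0.0553,"dz":0,"yaw":0.973},{"dx":0.0267,"dy":0.0553,"dz":0,"yaw":0.973}]' 0.75 60
```

```text
time_s: 1.35
ee_pos: [413.6, -95.2, 221.8]
ee_rot: [-180.0, 0.0, 69.1]
force: [0.5, -1.1, -1.2]
gripper_width: 68.4
gripper_force: 0.0
```

```bash
python3 -m crank '[{"dx":0.0267,"dy":0.0553,"dz":0,"yaw":0.973},{"dx":0.0267,"dy":0.0553,"dz":0,"yaw":0.973},{"dx":0.0267,"dy":0.0553,"dz":0,"yaw":0.973},{"dx":0.0267,"dy":0.0553,"dz":0,"yaw":0.973},{"dx":0.0267,"dy":0.0553,"dz":0,"yaw":0.973},{"dx":0.0267,"dy":0.0553,"dz":0,"yaw":0.973},{"dx":0.0267,"dy":0.0553,"dz":0,"yaw":0.973},{"dx":0,"dy":0,"dz":0,"yaw":0},{"dx":0,"dy":0,"dz":0,"yaw":0}]'
python3 - <<'E'
from h import *
t=eyes.grab_frame("top")[:,:,::-1];s=eyes.grab_frame("side")[:,:,::-1]
cv2.imwrite("pics/p2.png",np.hstack([cv2.resize(t[160:260,190:290],(400,400)),cv2.resize(s[200:300,265:365],(400,400))]))
E
```

```text
time_s: 2.48
ee_pos: [562.2, 212.3, 221.3]
ee_rot: [-179.9, 0.0, 103.0]
force: [-1.4, 0.3, -0.1]
gripper_width: 68.6
gripper_force: 0.0
```

View pics/p2.png

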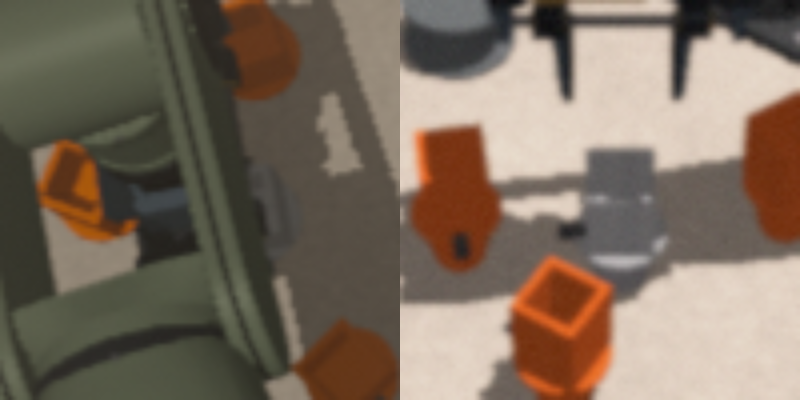

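The side view shows the open fingers at (567,100) and (680,100), straddling the cup centred at about x=620, with the neighbours clear. I'll go down and grip.

```bash
python3 -m crank '[{"dx":0.001,"dy":0.002,"dz":-0.031,"yaw":0},{"dx":0,"dy":0,"dz":-0.031,"yaw":0},{"dx":0,"dy":0,"dz":-0.031,"yaw":0},{"dx":0,"dy":0,"dz":-0.031,"yaw":0},{"dx":0,"dy":0,"dz":-0.031,"yaw":0},{"dx":0,"dy":0,"dz":-0.031,"yaw":0},{"dx":0,"dy":0,"dz":0,"yaw":0},{"dx":0,"dy":0,"dz":0,"yaw":0}]'
python3 -m crank '[{"dx":0,"dy":0,"dz":0,"yaw":0},{"dx":0,"dy":0,"dz":0,"yaw":0},{"dx":0,"dy":0,"dz":0,"yaw":0},{"dx":0,"dy":0,"dz":0,"yaw":0},{"dx":0,"dy":0,"dz":0,"yaw":0},{"dx":0,"dy":0,"dz":0,"yaw":0}]' 0.4 60
```

```text
time_s: 3.58
ee_pos: [564.3, 214.1, 74.4]
ee_rot: [179.9, -0.0, 103.0]
force: [-1.3, -0.2, 0.4]
gripper_width: 68.7
gripper_force: 0.0
time_s: 4.32
ee_pos: [564.0, 214.6, 74.2]
ee_rot: [179.9, -0.0, 103.0]
force: [-1.7, -0.1, 4.9]
gripper_width: 51.9
gripper_force: 59.9
```

```bash
python3 -m crank '[{"dx":0,"dy":0,"dz":0.035,"yaw":0},{"dx":0,"dy":0,"dz":0.035,"yaw":0},{"dx":0,"dy":0,"dz":0.035,"yaw":0},{"dx":0,"dy":0,"dz":0.035,"yaw":0},{"dx":0,"dy":0,"dz":0.035,"yaw":0},{"dx":-0.006,"dy":-0.031,"dz":0,"yaw":-0.957},{"dx":-0.006,"dy":-0.031,"dz":0,"yaw":-0.957},{"dx":-0.006,"dy":-0.031,"dz":0,"yaw":-0.957},{"dx":-0.006,"dy":-0.031,"dz":0,"yaw":-0.957}]'
python3 -m crank '[{"dx":-0.006,"dy":-0.031,"dz":0,"yaw":-0.957},{"dx":-0.006,"dy":-0.031,"dz":0,"yaw":-0.957},{"dx":-0.006,"dy":-0.031,"dz":0,"yaw":-0.957},{"dx":-0.006,"dy":-0.031,"dz":0,"yaw":-0.957},{"dx":-0.006,"dy":-0.031,"dz":0,"yaw":-0.957},{"dx":-0.006,"dy":-0.031,"dz":0,"yaw":-0.957},{"dx":-0.006,"dy":-0.031,"dz":0,"yaw":-0.957},{"dx":-0.006,"dy":-0.031,"dz":0,"yaw":-0.957},{"dx":-0.006,"dy":-0.031,"dz":0,"yaw":-0.957},{"dx":-0.006,"dy":-0.031,"dz":0,"yaw":-0.957}]'
python3 -m crank '[{"dx":-0.003,"dy":-0.003,"dz":-0.015,"yaw":0},{"dx":0,"dy":0,"dz":0,"yaw":0},{"dx":0,"dy":0,"dz":0,"yaw":0}]'
python3 - <<'E'
from h import *
from workcell import telemetry
t=eyes.grab_frame("top")[:,:,::-1];s=eyes.grab_frame("side")[:,:,::-1]
cv2.imwrite("pics/p3.png",np.hstack([cv2.resize(t[190:290,320:420],(400,400)),cv2.resize(s[120:220,310:410],(400,400))]))
p=telemetry.state()["ee_pos"];print(p)
# expected pixels in side crop: shoulder, cup bottom, mouth
for q in[(p[0],p[1],p[2]-74),(p[0],p[1],p[2]-24),(494,-135.5,87)]:print((proj("side",q)-[310,120])*4+[400,0])
E
```

```text
time_s: 5.45
ee_pos: [543.7, 114.5, 212.2]
ee_rot: [-179.9, 0.0, 83.7]
force: [-0.2, 0.2, -2.5]
gripper_width: 51.8
gripper_force: 59.9
time_s: 6.7
ee_pos: [495.8, -133.3, 212.3]
ee_rot: [-179.9, 0.1, 35.9]
force: [0.0, -1.4, -2.5]
gripper_width: 52.2
gripper_force: 59.9
time_s: 7.08
ee_pos: [494.1, -134.3, 200.8]
ee_rot: [-180.0, 0.0, 36.1]
force: [0.4, -0.6, -2.4]
gripper_width: 51.9
gripper_force: 59.9
[ 494.38801558 -134.43358055  201.28307299]
[608.51642683 202.88399929]
[612.18332339 157.82969736]
[606.30642105 237.06934204]
```

View pics/p3.png

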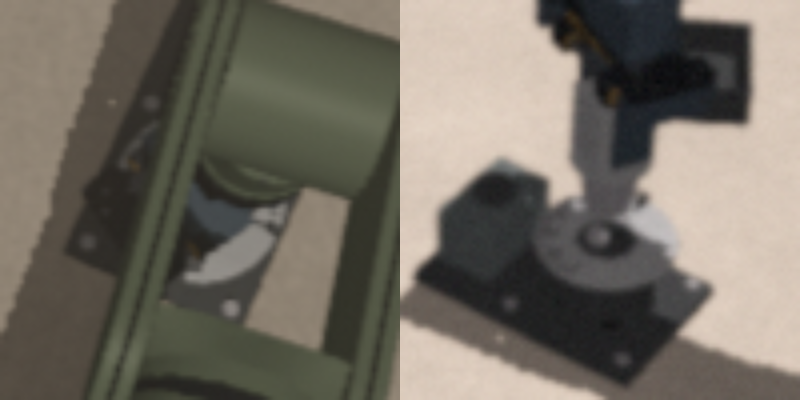

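The side view has the cup's bottom at about (609,205), just above the mouth at (606,238), which matches the projections. I'll descend to just above the sticking zone.

```bash
python3 -m crank '[{"dx":0,"dy":-0.001,"dz":-0.02,"yaw":0},{"dx":0,"dy":0,"dz":-0.02,"yaw":0},{"dx":0,"dy":0,"dz":-0.014,"yaw":0},{"dx":0,"dy":0,"dz":-0.01,"yaw":0},{"dx":0,"dy":0,"dz":0,"yaw":0}]'
python3 -m crank '[{"dx":0,"dy":0,"dz":-0.008,"yaw":0},{"dx":0,"dy":0,"dz":-0.007,"yaw":0},{"dx":0,"dy":0,"dz":-0.004,"yaw":0},{"dx":0,"dy":0,"dz":0,"yaw":0},{"dx":0,"dy":0,"dz":0,"yaw":0}]'
```

```text
time_s: 7.8
ee_pos: [493.9, -135.8, 149.6]
ee_rot: [-180.0, 0.0, 36.1]
force: [0.5, -1.3, -2.9]
gripper_width: 52.0
gripper_force: 59.9
time_s: 8.43
ee_pos: [493.9, -135.9, 134.8]
ee_rot: [-180.0, 0.0, 36.0]
force: [-0.5, 0.4, -2.7]
gripper_width: 51.8
gripper_force: 59.9
```

```bash
python3 -m crank '[{"dx":0,"dy":0,"dz":-0.0007,"yaw":1},{"dx":0,"dy":0,"dz":-0.0007,"yaw":1},{"dx":0,"dy":0,"dz":-0.0007,"yaw":1},{"dx":0,"dy":0,"dz":-0.0007,"yaw":1},{"dx":0,"dy":0,"dz":-0.0007,"yaw":1},{"dx":0,"dy":0,"dz":-0.0007,"yaw":1},{"dx":0,"dy":0,"dz":-0.0007,"yaw":1},{"dx":0,"dy":0,"dz":-0.0007,"yaw":1},{"dx":0,"dy":0,"dz":-0.0007,"yaw":1}]'
python3 -m crank '[{"dx":0,"dy":0,"dz":-0.0006,"yaw":-1},{"dx":0,"dy":0,"dz":-0.0006,"yaw":-1},{"dx":0,"dy":0,"dz":-0.0006,"yaw":-1},{"dx":0,"dy":0,"dz":-0.0006,"yaw":-1}]'
```

```text
time_s: 9.55
ee_pos: [494.3, -136.6, 130.2]
ee_rot: [179.9, 0.1, 81.2]
force: [-1.1, -2.0, -2.2]
gripper_width: 51.7
gripper_force: 59.9
time_s: 10.05
ee_pos: [493.7, -136.9, 128.2]
ee_rot: [180.0, 0.1, 60.9]
force: [-2.0, -2.9, -1.3]
gripper_width: 51.9
gripper_force: 59.9
```

```bash
python3 -m crank '[{"dx":0,"dy":0,"dz":-0.0006,"yaw":-1},{"dx":0,"dy":0,"dz":-0.0006,"yaw":-1},{"dx":0,"dy":0,"dz":-0.0006,"yaw":-1},{"dx":0,"dy":0,"dz":-0.0006,"yaw":-1}]'; python3 -c "
from workcell import telemetry as t;s=t.state();print(s['torque'],s['force'])"
```

```text
time_s: 10.55
ee_pos: [493.2, -137.2, 126.2]
ee_rot: [179.9, 0.2, 41.0]
force: [-3.3, -4.0, -0.5]
gripper_width: 51.7
gripper_force: 59.9
[-0.94343738  0.70249026  0.14107901] [-3.33232799 -3.98771137 -0.48715723]
```

```bash
python3 -m crank '[{"dx":0,"dy":0,"dz":-0.0006,"yaw":-1},{"dx":0,"dy":0,"dz":-0.0006,"yaw":-1},{"dx":0,"dy":0,"dz":-0.0006,"yaw":-1},{"dx":0,"dy":0,"dz":-0.0006,"yaw":-1}]'; python3 -c "
from workcell import telemetry as t;s=t.state();print(s['torque'],s['force'])"
```

```text
time_s: 11.05
ee_pos: [492.9, -137.1, 124.7]
ee_rot: [179.9, 0.2, 21.0]
force: [-4.2, -3.9, 4.0]
gripper_width: 51.5
gripper_force: 59.9
[-0.74031205  1.14534259  0.35870869] [-4.20689227 -3.85516567  4.00882099]
```

Lateral force is pulling towards -x and -y, so I'll ease about 1.2 mm that way while twisting on.

```bash
python3 -m crank '[{"dx":-0.0008,"dy":-0.0008,"dz":-0.0006,"yaw":1},{"dx":-0.0008,"dy":-0.0008,"dz":-0.0006,"yaw":1},{"dx":0,"dy":0,"dz":-0.0006,"yaw":1},{"dx":0,"dy":0,"dz":-0.0006,"yaw":1},{"dx":0,"dy":0,"dz":-0.0006,"yaw":1}]'; python3 -c "
from workcell import telemetry as t;s=t.state();print(s['torque'],s['force'])"
```

```text
time_s: 11.68
ee_pos: [493.3, -137.7, 123.3]
ee_rot: [179.9, -0.0, 46.1]
force: [-2.6, -1.1, 5.7]
gripper_width: 51.8
gripper_force: 59.9
[-0.25019302  0.55591956 -0.54683566] [-2.62894624 -1.1418315   5.72105177]
```

```bash
python3 -m crank '[{"dx":0,"dy":0,"dz":-0.0006,"yaw":1},{"dx":0,"dy":0,"dz":-0.0006,"yaw":1},{"dx":0,"dy":0,"dz":-0.0006,"yaw":1},{"dx":0,"dy":0,"dz":-0.0006,"yaw":1}]'; python3 -c "
from workcell import telemetry as t;s=t.state();print(s['torque'],s['force'])"
```

```text
time_s: 12.18
ee_pos: [493.8, -137.8, 121.7]
ee_rot: [179.8, -0.0, 66.1]
force: [-2.5, -0.7, 7.4]
gripper_width: 51.9
gripper_force: 59.9
[-0.20870528  0.35168396 -0.54472353] [-2.5161306  -0.74803006  7.35051369]
```

```bash
python3 -m crank '[{"dx":0,"dy":0,"dz":-0.0006,"yaw":-1},{"dx":0,"dy":0,"dz":-0.0006,"yaw":-1},{"dx":0,"dy":0,"dz":-0.0006,"yaw":-1},{"dx":0,"dy":0,"dz":-0.0006,"yaw":-1},{"dx":0,"dy":0,"dz":-0.0006,"yaw":-1},{"dx":0,"dy":0,"dz":-0.0006,"yaw":-1},{"dx":0,"dy":0,"dz":-0.0006,"yaw":-1},{"dx":0,"dy":0,"dz":-0.0006,"yaw":-1},{"dx":0,"dy":0,"dz":-0.0006,"yaw":-1}]'; python3 -c "
from workcell import telemetry as t;s=t.state();print(s['torque'],s['force'])"
```

```text
time_s: 13.3
ee_pos: [493.4, -137.2, 117.6]
ee_rot: [179.9, -0.1, 21.0]
force: [-2.9, 1.0, 9.4]
gripper_width: 52.2
gripper_force: 59.9
[0.46385062 0.77372246 0.69588932] [-2.87757075  1.02773193  9.40865591]
```

```bash
python3 -m crank '[{"dx":0,"dy":0,"dz":-0.0006,"yaw":1},{"dx":0,"dy":0,"dz":-0.0006,"yaw":1},{"dx":0,"dy":0,"dz":-0.0006,"yaw":1},{"dx":0,"dy":0,"dz":-0.0006,"yaw":1},{"dx":0,"dy":0,"dz":-0.0006,"yaw":1}]'; python3 -c "
from workcell import telemetry as t;s=t.state();print(s['torque'],s['force'])"
```

```text
time_s: 13.92
ee_pos: [493.7, -137.8, 115.5]
ee_rot: [179.8, -0.1, 46.1]
force: [-3.5, -1.4, 11.5]
gripper_width: 51.8
gripper_force: 59.9
[-0.2486472   0.68559992 -0.74736357] [-3.53988702 -1.40740785 11.53915846]
```

```bash
python3 -m crank '[{"dx":0,"dy":0,"dz":-0.0006,"yaw":1},{"dx":0,"dy":0,"dz":-0.0006,"yaw":1},{"dx":0,"dy":0,"dz":-0.0006,"yaw":1},{"dx":0,"dy":0,"dz":-0.0006,"yaw":1}]'
```

```text
time_s: 14.42
ee_pos: [494.0, -137.9, 113.6]
ee_rot: [179.8, -0.0, 66.1]
force: [-3.3, -0.2, 10.3]
gripper_width: 51.8
gripper_force: 59.9
```

```bash
python3 -m crank '[{"dx":0,"dy":0,"dz":-0.0006,"yaw":-1},{"dx":0,"dy":0,"dz":-0.0006,"yaw":-1},{"dx":0,"dy":0,"dz":-0.0006,"yaw":-1},{"dx":0,"dy":0,"dz":-0.0006,"yaw":-1},{"dx":0,"dy":0,"dz":-0.0006,"yaw":-1}]'
```

```text
time_s: 15.05
ee_pos: [493.5, -137.3, 110.8]
ee_rot: [179.9, -0.1, 41.0]
force: [-2.2, 1.0, 8.6]
gripper_width: 52.0
gripper_force: 60.0
```

```bash
python3 -m crank '[{"dx":0,"dy":0,"dz":-0.0005,"yaw":-1},{"dx":0,"dy":0,"dz":-0.0005,"yaw":-1},{"dx":0,"dy":0,"dz":-0.0005,"yaw":-1},{"dx":0,"dy":0,"dz":-0.0005,"yaw":-1}]'
```

```text
time_s: 15.55
ee_pos: [493.7, -137.0, 109.4]
ee_rot: [179.9, -0.1, 21.1]
force: [-2.4, 3.2, 11.5]
gripper_width: 52.1
gripper_force: 60.0
```

```bash
python3 -m crank '[{"dx":0,"dy":0,"dz":-0.0005,"yaw":1},{"dx":0,"dy":0,"dz":-0.0005,"yaw":1},{"dx":0,"dy":0,"dz":-0.0003,"yaw":1}]'; python3 -c "
from workcell import telemetry as t;s=t.state();print(s['torque'],s['force'])"
```

```text
time_s: 15.92
ee_pos: [494.0, -138.1, 108.9]
ee_rot: [179.8, -0.1, 36.0]
force: [-3.8, -1.8, 12.6]
gripper_width: 51.9
gripper_force: 60.0
[-0.34854091  0.85939426 -1.19717801] [-3.75780682 -1.76716324 12.60021707]
```

```bash
python3 -m crank '[{"dx":0,"dy":0,"dz":0,"yaw":1},{"dx":0,"dy":0,"dz":0,"yaw":1},{"dx":0,"dy":0,"dz":0,"yaw":1}]'; python3 -c "
from workcell import telemetry as t;s=t.state();print(s['torque'],s['force'])"
```

```text
time_s: 16.3
ee_pos: [494.3, -138.1, 109.0]
ee_rot: [179.7, -0.1, 51.0]
force: [-3.3, -2.2, 12.6]
gripper_width: 52.1
gripper_force: 60.0
[-0.359554    0.67446457 -1.20886268] [-3.34586499 -2.18175675 12.56545222]
```

The turning moment has jumped to 1.2 N·m and the force holds, so the flange is likely on the studs. I'll press 1 mm more while turning back to confirm, then look.

```bash
python3 -m crank '[{"dx":0,"dy":0,"dz":-0.0006,"yaw":-1},{"dx":0,"dy":0,"dz":-0.0006,"yaw":-1},{"dx":0,"dy":0,"dz":0,"yaw":-1},{"dx":0,"dy":0,"dz":0,"yaw":0}]'
python3 - <<'E'
from h import *
from workcell import telemetry
s=eyes.grab_frame("side")[:,:,::-1];t=eyes.grab_frame("top")[:,:,::-1]
cv2.imwrite("pics/p4.png",np.hstack([cv2.resize(t[190:290,320:420],(400,400)),cv2.resize(s[130:210,320:400],(400,400),interpolation=2)]))
e=telemetry.state();print(e["force"],e["torque"])
E
```

```text
time_s: 16.8
ee_pos: [493.7, -137.2, 108.2]
ee_rot: [179.9, -0.1, 35.9]
force: [-4.5, 1.2, 15.2]
gripper_width: 51.5
gripper_force: 60.0
[-4.87946076  0.99083029 15.41817708] [ 0.2319976   0.96258361 -0.87973654]
```

View pics/p4.png

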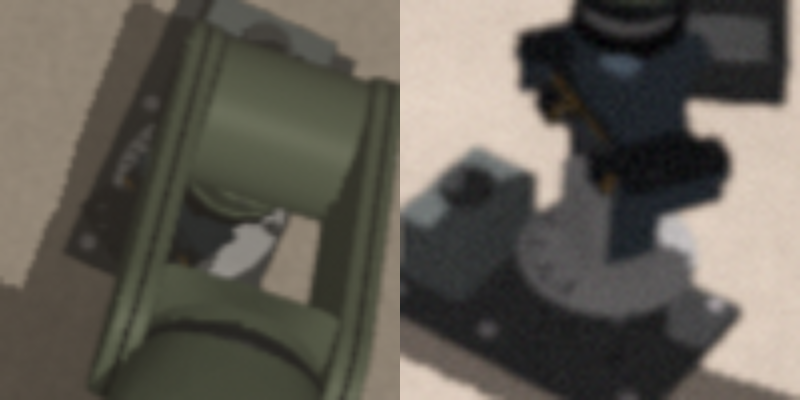

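Only 0.8 mm more travel gave about 3 N (the holder spring), so the cup is home. The view is too occluded to read the pointer. I'll unload, let go, retreat and inspect.

```bash
python3 -m crank '[{"dx":0,"dy":0,"dz":0.002,"yaw":0},{"dx":0,"dy":0,"dz":0.0015,"yaw":0},{"dx":0,"dy":0,"dz":0,"yaw":0}]'
python3 -m crank '[{"dx":0,"dy":0,"dz":0,"yaw":0},{"dx":0,"dy":0,"dz":0,"yaw":0},{"dx":0,"dy":0,"dz":0,"yaw":0},{"dx":0,"dy":0,"dz":0.02,"yaw":0},{"dx":0,"dy":0,"dz":0.04,"yaw":0},{"dx":0,"dy":0,"dz":0.06,"yaw":0},{"dx":0,"dy":0.06,"dz":0.03,"yaw":0},{"dx":0,"dy":0.07,"dz":0,"yaw":0},{"dx":0,"dy":0.07,"dz":0,"yaw":0},{"dx":0,"dy":0.07,"dz":0,"yaw":0}]' 0.75
python3 -m crank '[{"dx":0,"dy":0.07,"dz":0,"yaw":0},{"dx":0,"dy":0,"dz":0,"yaw":0},{"dx":0,"dy":0,"dz":0,"yaw":0}]'
python3 - <<'E'
from h import *
s=eyes.grab_frame("side")[:,:,::-1];t=eyes.grab_frame("top")[:,:,::-1]
cv2.imwrite("pics/t5.png",t);cv2.imwrite("pics/s5.png",s)
cv2.imwrite("pics/p5.png",np.hstack([cv2.resize(t[200:264,340:404],(400,400),interpolation=2),cv2.resize(s[140:204,330:394],(400,400),interpolation=2)]))
E
```

```text
time_s: 17.27
ee_pos: [493.7, -137.3, 110.1]
ee_rot: [179.9, -0.2, 35.8]
force: [-2.9, 0.8, 8.1]
gripper_width: 51.9
gripper_force: 60.0
time_s: 18.52
ee_pos: [492.7, 80.5, 227.9]
ee_rot: [180.0, -0.0, 36.0]
force: [0.9, -0.1, -0.5]
gripper_width: 68.5
gripper_force: 0.0
time_s: 18.9
ee_pos: [492.7, 134.6, 227.6]
ee_rot: [180.0, 0.0, 36.1]
force: [0.1, -0.2, 0.4]
gripper_width: 68.3
gripper_force: 0.0
```

View pics/p5.png

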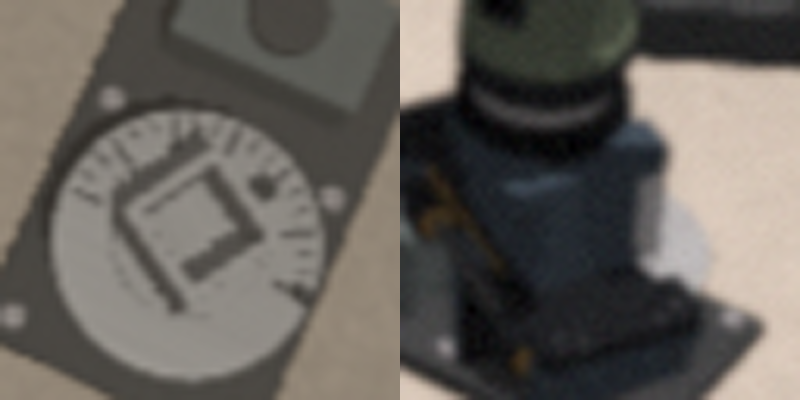

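The top view shows the cup seated, the dark pointer blob at crop (264,186), the zero block at (292,292), and the ring roughly centred at (188,243). Next I'll compute the angle.

Run:
```python
from h import *
t=cv2.imread("pics/t5.png");g=cv2.cvtColor(t,cv2.COLOR_BGR2GRAY)
P=lambda p:((p[0]+.5)/6.25-.5+340,(p[1]+.5)/6.25-.5+200)
# weighted dark centroid of pointer
x,y=[int(round(v)) for v in P((264,186))];w=np.clip(100-g[y-3:y+4,x-3:x+4].astype(float),0,None)
yy,xx=np.mgrid[y-3:y+4,x-3:x+4];uv=((w*xx).sum()/w.sum(),(w*yy).sum()/w.sum());print(uv,P((264,186)))
C=np.array([493,-136.2])
e=np.array([ray("top",P(p),86) for p in[(50,243),(327,243),(190,105),(188,381)]]);print(e,e.mean(0))
a=lambda q:np.degrees(np.arctan2(*(q-C)[::-1]))
for u in(uv,P((264,186))):
    q=ray("top",u,92);print("ptr",q,np.linalg.norm(q-C),a(q))
b=ray("top",P((292,291)),94);print("zero",b,np.linalg.norm(b-C),a(b))
r=np.array([ray("top",P(p),157) for p in[(200,120),(265,235),(180,312),(118,205)]])
print("rim",r.round(1),r.mean(0),[a for a in [np.degrees(np.arctan2(*(r[i]-r[i-1])[::-1])) for i in range(4)]],[np.linalg.norm(r[i]-r[i-1]) for i in range(4)])
# ticks: polar dark profile at r=57..60
for R in(58,60):
  pr=[]
  for d in np.arange(-130,70,2.):
    u=proj("top",(C[0]+R*np.cos(np.radians(d)),C[1]+R*np.sin(np.radians(d)),86));pr.append(cv2.getRectSubPix(g,(1,1),(float(u[0]),float(u[1])))[0,0])
  print(R,[int(v) for v in pr])
```

```text
(np.float64(381.67391304347825), np.float64(229.5036231884058)) (381.82, 229.34)
[[ 491.6657773   -71.72159617]
 [ 494.67837871 -202.11477573]
 [ 559.00213156 -137.53105039]
 [ 428.67780785 -136.83261348]] [ 493.50602385 -137.05000894]
ptr [ 519.74941167 -171.31409091] 44.142161313719754 -52.70036883742922
ptr [ 520.24356791 -171.74508434] 44.784651538398236 -52.53160118202232
zero [ 471.02662642 -184.32909885] 52.90783781476601 -114.53910142873805
rim [[ 541.  -134.3]
 [ 490.1 -163.1]
 [ 455.2 -125.6]
 [ 501.9  -97.9]] [ 497.02963357 -130.22235697] [np.float64(-42.982691734798344), np.float64(-150.45727785364147), np.float64(132.89912232535053), np.float64(30.595420493572437)] [np.float64(53.34618427636429), np.float64(58.492921002677214), np.float64(51.27299749030735), np.float64(54.3276035634058)]
58 [142, 143, 142, 142, 140, 135, 120, 92, 73, 75, 90, 114, 128, 131, 124, 133, 136, 133, 122, 124, 136, 132, 121, 107, 117, 129, 138, 134, 125, 116, 129, 133, 129, 117, 119, 133, 134, 127, 113, 110, 129, 136, 130, 124, 128, 133, 131, 123, 118, 122, 131, 128, 115, 108, 113, 128, 130, 124, 121, 126, 132, 130, 123, 116, 121, 129, 132, 117, 117, 123, 134, 134, 129, 125, 128, 133, 132, 123, 112, 120, 130, 131, 123, 115, 125, 136, 132, 123, 117, 123, 133, 137, 127, 121, 126, 134, 139, 124, 118, 132]
60 [139, 138, 140, 136, 136, 131, 111, 84, 74, 78, 92, 119, 130, 130, 124, 128, 134, 133, 128, 129, 137, 134, 125, 115, 119, 126, 132, 132, 126, 123, 131, 129, 126, 116, 122, 133, 134, 126, 114, 119, 132, 133, 130, 126, 127, 130, 131, 122, 119, 123, 129, 132, 117, 113, 119, 126, 129, 122, 123, 128, 133, 132, 126, 117, 120, 125, 127, 118, 118, 124, 133, 135, 132, 127, 127, 130, 132, 127, 123, 125, 130, 133, 124, 119, 127, 133, 135, 123, 117, 122, 134, 133, 131, 121, 126, 137, 135, 134, 127, 131]
```

The ticks put 60 at about -53.5° and the pointer is at about -52.6°, which is good. I'll clear the arm from the side view to check seating and uprightness.

```bash
python3 -m crank '[{"dx":-0.015,"dy":-0.06,"dz":0.01,"yaw":0},{"dx":-0.015,"dy":-0.06,"dz":0.01,"yaw":0},{"dx":-0.015,"dy":-0.06,"dz":0,"yaw":0},{"dx":-0.015,"dy":-0.06,"dz":0,"yaw":0},{"dx":-0.015,"dy":-0.06,"dz":0,"yaw":0},{"dx":-0.015,"dy":-0.06,"dz":0,"yaw":0},{"dx":-0.015,"dy":-0.06,"dz":0,"yaw":0},{"dx":-0.015,"dy":-0.06,"dz":0,"yaw":0},{"dx":-0.015,"dy":-0.06,"dz":0,"yaw":0},{"dx":-0.015,"dy":-0.06,"dz":0,"yaw":0}]'
python3 -m crank '[{"dx":-0.015,"dy":-0.06,"dz":0,"yaw":0},{"dx":-0.015,"dy":-0.06,"dz":0,"yaw":0},{"dx":-0.015,"dy":-0.06,"dz":0,"yaw":0},{"dx":0,"dy":0,"dz":0,"yaw":0},{"dx":0,"dy":0,"dz":0,"yaw":0}]'
python3 - <<'E'
from h import *
s=eyes.grab_frame("side")[:,:,::-1];t=eyes.grab_frame("top")[:,:,::-1]
t=cv2.resize(t[200:264,340:404],(400,400),interpolation=2);s=cv2.resize(s[136:200,328:392],(400,400),interpolation=2)
c,sn=[f(np.radians(-53.2)) for f in(np.cos,np.sin)];O=np.array([493.7,-136.7])
for im,n,o in((t,"top",(340,200)),(s,"side",(328,136))):
  for x,y,z in[(26,26,157),(26,-26,157),(-26,-26,157),(-26,26,157),(47,0,92),(0,36,92),(0,-36,92),(-36,0,92)]:
    p=O+[c*x-sn*y,sn*x+c*y];u=(proj(n,(*p,z))-o+.5)*6.25-.5;cv2.circle(im,tuple(int(round(v)) for v in u),2,(0,0,255),-1)
cv2.imwrite("pics/p6.png",np.hstack([t,s]))
E
```

```text
time_s: 20.25
ee_pos: [371.0, -347.8, 244.0]
ee_rot: [180.0, -0.0, 35.9]
force: [1.2, 0.3, 0.2]
gripper_width: 68.3
gripper_force: 0.0
time_s: 20.88
ee_pos: [335.7, -489.1, 243.5]
ee_rot: [-179.9, -0.0, 35.9]
force: [-0.1, -0.4, 0.3]
gripper_width: 68.3
gripper_force: 0.0
```

View pics/p6.png

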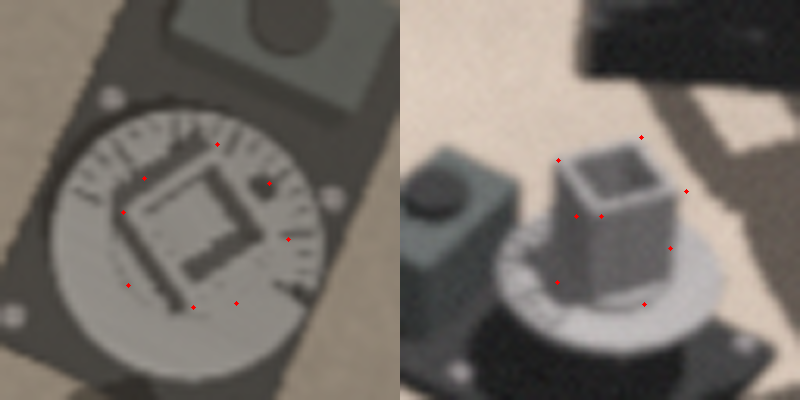

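The overlay roughly matches in both views, with small offsets in the side view. I'll make one larger overlay including the ring circle, to separate calibration offset from tilt.

Run:
```python
from h import *
ims=[]
c,sn=[f(np.radians(-53.2)) for f in(np.cos,np.sin)];O=np.array([493.7,-136.7])
for n,o in(("top",(344,206)),("side",(340,146))):
  f=eyes.grab_frame(n)[:,:,::-1];im=cv2.resize(f[o[1]:o[1]+50,o[0]:o[0]+50],(400,400),interpolation=2);im=cv2.convertScaleAbs(im,alpha=1.5,beta=-40);raw=im.copy()
  U=lambda p:tuple(int(round(v)) for v in (proj(n,p)-o+.5)*8-.5)
  W=lambda x,y,z:U((O[0]+c*x-sn*y,O[1]+sn*x+c*y,z))
  cv2.polylines(im,[np.array([W(*q,157) for q in[(26,26),(26,-26),(-26,-26),(-26,26)]])],True,(0,0,255))
  for R,z in((36,92),(64,86)):cv2.polylines(im,[np.array([W(R*np.cos(a),R*np.sin(a),z) for a in np.arange(0,6.28,.1)])],True,(0,255,0))
  ims.append(im)
cv2.imwrite("pics/p7.png",np.hstack(ims))
```

```text
(no output)
```

View pics/p7.png

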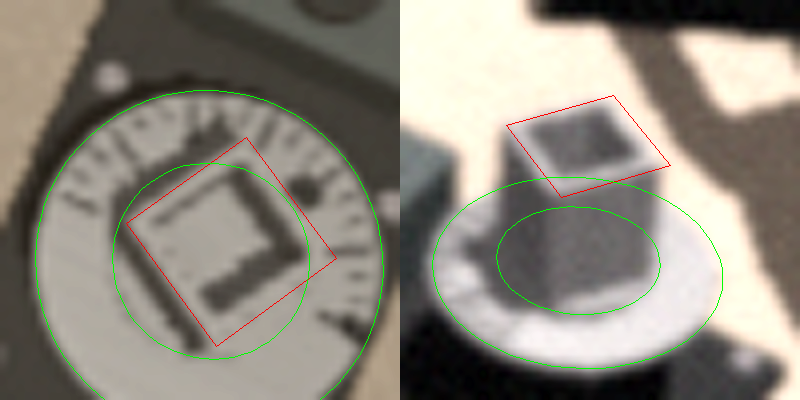

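The side view shows the rim within about 6 enlarged px (2 mm) of the upright prediction, with the ring outline matched. The flange lies on the ring and the top view agrees, so I'm handing in.

```bash
python3 -c "
from workcell import ticket;print(ticket.job_done())"
```

```text
the job is handed in; nothing more can be done
None
```

The cup sits fully home in the holder with its pointer within about 1° of 60 by my camera measurement, the gripper has let go, the other things were not touched, and the job was handed in at about 21 s (the hand-in returned no verdict).

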